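# Shut and hasp the emergency-drug case

## Task

Close the emergency-drug case on the desk: swing its lid down and press the front edge until the catch clicks and the lid is fully home, then swing the hasp leaf over the staple on the front and press it until it snaps flat against the case. The case holds glass ampoules, so do not slam the lid or force anything, and leave the radio, the sanitiser bottle and the mug where they stand.

Things in the scene. Friction and masses are not known exactly. Their poses are not given: they have to be found in the camera images.
- case: White emergency-drug case, aluminium edges, black end handles, 190 mm deep (x), 270 mm wide (y), rim 125 mm high, 145 mm to the top of the shut lid; heavy, it does not move. Origin: centre of the underside, on the desk. Its own -x axis points out of the front (the side with the staple), +x to the lid's hinge side, z up.
- lid (a joint): Lid, a tray 190 mm deep, 270 mm wide, 20 mm high, hinged along the rear rim. Angle in rad: 0 shut, 1.57 upright, stop at 1.9. Stiff hinge: it stays where it is left; 2 to 5 N at the front edge moves it. A sprung roller catch at the middle of the front stops it at 0.065 rad: about 10 N down on the front edge (more farther back) pushes it past, then it snaps to 0 and stays.
- lid_hinge (a point): Middle of the lid's hinge line, at the top of the case's rear (+x) wall, 125 mm above the desk. The lid's outer face lies 20 mm off the plane through this line that turns with the lid.
- lid_front (a point): Middle of the lid's front edge, on its outer face; turns with the lid. With the lid shut it is 145 mm above the desk, 190 mm in front of the hinge line.
- hasp (a joint): Steel hasp leaf hinged at the middle of the lid's front edge, 104 mm long, 44 wide, 4 thick. Angle in rad relative to the lid: 0 closed (hanging over the staple, lid shut); with the lid shut 1.57 = level, pointing out in front, 3.14 = upright, more = leaning back over the lid, stop at 4.6. Stiff hinge: stays where it is left, about 1 N at the tip moves it.
- hasp_hinge (a point): Middle of the hasp's hinge pin, on the lid; with the lid shut 148 mm above the desk (3 mm above the lid's top) and 6 mm in front of the case's front face.
- hasp_tip (a point): Middle of the free end of the hasp leaf, 104 mm from the pin. The leaf's slot, for the staple, is 16 mm wide and runs from 50 to 88 mm from the pin; a fingertip dragged along the leaf can catch in it, the 45 mm next to the pin are plain. With the lid not fully down the leaf jams on the staple.
- staple (a point): Outer end of the staple loop (8 mm wide, 28 tall), middle of the case's front, 79 mm above the desk, 26 mm out. A sprung roller on its top, up to 101 mm above the desk, stops the leaf at 0.23 rad: about 7 N at 38 mm from the pin (less nearer the tip) snaps it to 0, where it stays. Pressing beside the pin, keep the fingertip above it and lean the tool outwards, clear of the lid's edge.
- radio: Bystander: black two-way radio standing upright, 36 x 58 x 118 mm plus an antenna to 203 mm; origin under its centre.
- sanitiser: Bystander: sanitiser bottle, 64 mm across, 150 mm tall; origin under its centre.
- mug: Bystander: white mug, 82 mm across, 92 mm tall; origin under its centre.

How it is judged:
By the outcome, as a careful person would: the job done as asked, in the order asked, and still so for the second after the job is handed in, with the robot touching nothing.
It also fails if it takes over 59 s, if anything falls off the work surface, if the arm or the gripper's body presses on something with over 40 N, if the wrist force passes 120 N, or if a joint passes its speed limit or range.

## Robot

A 6-joint arm with a two-finger parallel gripper is mounted at the origin on the work surface. World frame = base frame: x ahead of the robot, y to its left, z up, the work surface at z = 0. Lengths are in mm, angles in rad, forces in N, time in s.
With the tool pointing down it reaches from about 350 to 725 mm from the base axis. Payload 6 kg.
Tool frame: the origin (TCP) lies on the centre line of the jaws, within the pads' length; the fingertips stand 8 mm ahead of it and the grasp point (between the pads) lies 11 mm behind it; y points along the fingers, x is the direction in which the jaws open and shut, and the axes are right-handed (so a half turn about y gives the same grasp; the last joint's range is limited). The gripper opens to 85 mm and grips with 20 to 120 N. Pads are 22 mm wide; open, the fingers measure 114 mm over their backs; the gripper's body (76 mm by 85 mm) begins 54 mm behind the grasp point. The pads swing forward as they close: fully open they stand 13 mm farther back than shut.
Start: joints at [1.574, 0.04, 0.085, 0, -1.615, -0.334], TCP at [194.853, 567.456, 239.261] pointing down, gripper open.
Joint ranges: [-2.56, 2.56], [-1.29, 2.01], [-1.08, 1.49], [-3.29, 1.98], [-2.81, -0.18], [-2.99, 2.99]. Speed limits (rad/s): [2.57, 2.57, 3.01, 3.14, 3.14, 3.14].

## Interface

Orientations are given as a rotation vector (axis times angle).
In Python, from cell import robot, snapshot gives the robot as it stands. The module is installed in compiled form; this text tells all that it offers.
- The arm moves only by the tool drive_tool, never from a script. Its argument "moves" is a list of rows, each a list of 7 numbers: the turn, a rotation vector about the tool's x, y, z in rad, then the shift along the tool's x, y, z in mm, then the gripper's target within -1 to 1 (fully open at 1, half-way at 0, shut at -1). In form: [[wx, wy, wz, dx, dy, dz, jaw], ...]. A call has 1 to 8 rows; each row is the pose to reach, as a shift and turn from the pose commanded when the call began, along the tool's axes at that moment; what a row does not reach only later rows make up. A row lasts 1/8 s, in which the tool goes at most 62.5 mm and 10.7 degrees, less where a joint would pass 70% of its speed; a pose out of reach is approached as far as the arm can. A call with a gripper value outside its range is refused whole. The fingers move at their own pace and stop on an object; the grip force is fixed at half the most. Time passes only in rows, so rows that repeat a pose let the fingers close. It gives the time, the measured TCP pose, the force and the opening at its end, in the units of the state.
- robot.read_state(): the state, without advancing time (a new reading comes with each control period).
- snapshot(name): name is "scene" or "top" or "wrist"; returns a dict with "img" (420x560x3 uint8, red, green, blue), "depth" (420x560 float32, mm along the optical axis (not along the pixel's ray), 0 where there is no reading), "camera_matrix" (3x3 intrinsics, pixels), "view" (4x4, takes a point from world to camera coordinates). Camera axes: x right, y up, looking along -z (the intrinsics and any distortion apply to the point x, -y, -z); pixel columns grow to the right and rows downward; lengths in mm; the calibration is good to about 2 mm. A picture is of the moment at which its call begins.
- robot.job_done(): hands the job in, once; it reports no verdict.
The state is a dict: "clock": time; "qpos": joint angles; "joint_vel": joint speeds; "joint_efforts": joint torques, N m; "ee_pos": TCP position; "eef_rot": TCP orientation; "contact_force": force on the tool from outside, world axes, zero at the start; "ft_torque": the same for the moment, N m; "grip_width": finger opening in mm.
Only numpy, scipy, OpenCV 4.12 (cv2) and the standard library are available. Lean on these libraries where they do the work, as an engineer would, in place of code of your own. Each camera call takes 0.05 s, during which the arm holds its last target. There are 200 camera calls.

## Working session

There is one attempt and no reset: what is moved stays moved. The work goes in short steps, Python scripts to look and compute and a tool call to move; the robot and the scene stay as the last step left them, time stands still between calls to the robot, and variables do not carry over. Pictures are saved under pics/ and viewed, about 8 in all and at most 12, crops included, and the job is handed in when it is done.

Besides the shell and the picture viewer there is one more tool, called after "Request:" as a command line: name --pt "numbers of a row" for each row, then --argument value for the rest. drive_tool: Moves the arm, as the interface text tells. Its arguments: {"type":"object","properties":{"moves":{"type":"array","items":{"type":"array","items":{"type":"number"}}}},"required":["moves"]}

```bash
mkdir -p pics
python3 - <<'E'
from cell import robot, snapshot
import cv2, numpy as np, pickle
ims=[]
for n in("scene","top"):
    s=snapshot(n); pickle.dump(s,open(n+".pkl","wb")); ims.append(s["img"])
    print(n,s["camera_matrix"].tolist(),np.round(s["view"],4).tolist(), s.keys())
    cv2.imwrite(f"pics/{n}0.png",s["img"][:,:,::-1])
print(robot.read_state())
E
```

```text
scene [[458.4772776518254, 0.0, 279.92436314076025], [0.0, 458.4772776518254, 207.12713664830758], [0.0, 0.0, 1.0]] [[-0.6409, 0.7676, 0.0085, 336.4819], [-0.4425, -0.3784, 0.813, 155.7107], [0.6273, 0.5173, 0.5821, -1650.2068], [0.0, 0.0, 0.0, 1.0]] dict_keys(['img', 'depth', 'camera_matrix', 'view'])
top [[502.7775030862157, 0.0, 278.9169315164191], [0.0, 502.7775030862157, 208.63599532557726], [0.0, 0.0, 1.0]] [[0.0135, -0.9999, -0.0057, 23.5961], [0.9843, 0.0123, 0.1763, -585.9689], [-0.1762, -0.008, 0.9843, -1684.7905], [0.0, 0.0, 0.0, 1.0]] dict_keys(['img', 'depth', 'camera_matrix', 'view'])
{'clock': 0.1, 'qpos': array([ 1.57367788e+00,  4.07525430e-02,  8.38957863e-02, -4.25174618e-04,
       -1.61551950e+00, -3.33727910e-01]), 'joint_vel': array([ 0.00025347, -0.00045982,  0.00183185,  0.00334974,  0.00106587,
       -0.00105604]), 'joint_efforts': array([-5.21460766e-03, -3.69348872e+01,  3.48280478e+01,  6.95159823e+00,
       -4.44582256e-03, -4.25799257e-06]), 'ee_pos': array([194.72244063, 567.21111876, 238.36676448]), 'eef_rot': array([-1.03546251,  1.44796053, -1.44981682]), 'contact_force': array([ 0.37966824, -0.19797799,  0.85031952]), 'ft_torque': array([-0.01395443,  0.00623224, -0.02196748]), 'grip_width': 85.45452067068692}
```

View pics/scene0.png

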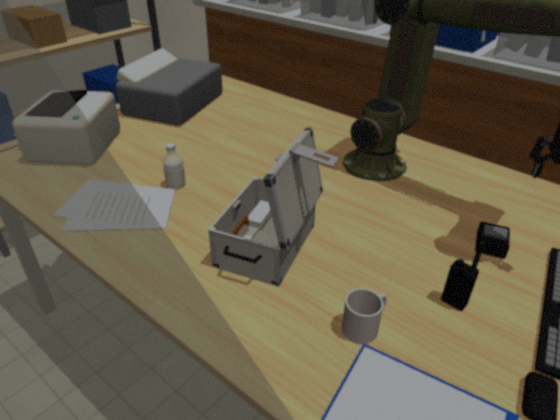

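View pics/top0.png

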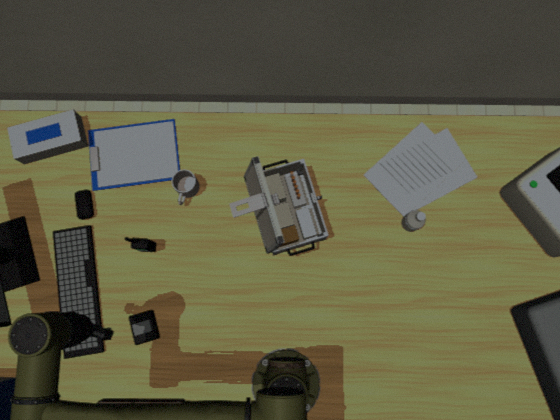

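The lid stands about upright with its hinge on the +y side. The front with the staple faces about -y (top px ~320,198), and the hasp points back to +y (top px 230-265, 205). Next I measure the case with depth.

```bash
cat > h.py <<'E'
import numpy as np, cv2, pickle
from scipy.spatial.transform import Rotation as R
def cloud(s):
    K,V,d=s["camera_matrix"],s["view"],s["depth"]
    v,u=np.mgrid[:d.shape[0],:d.shape[1]]
    p=np.stack([(u-K[0,2])/K[0,0]*d,-(v-K[1,2])/K[1,1]*d,-d],-1)
    w=(p-V[:3,3])@V[:3,:3]; w[d==0]=np.nan
    return w
def proj(s,P):
    K,V=s["camera_matrix"],s["view"]
    c=np.asarray(P)@V[:3,:3].T+V[:3,3]
    return np.stack([K[0,0]*c[...,0]/-c[...,2]+K[0,2],K[1,1]*c[...,1]/c[...,2]+K[1,2]],-1)
E
python3 - <<'E'
from h import *
t=pickle.load(open("top.pkl","rb")); s=pickle.load(open("scene.pkl","rb"))
W=cloud(t); S=cloud(s)
def box(C,lo,hi): 
    return np.all((C>lo)&(C<hi),-1)
print("table",np.nanmedian(W[300:340,380:480,2]))
for nm,C in(("top",W),("scene",S)):
  for lo,hi in((110,140),(200,290),(290,400)):
    m=box(C,[420,-220,lo],[760,220,hi]); 
    if m.sum()<5: print(nm,lo,m.sum());continue
    P=C[m].astype(np.float32); r=cv2.minAreaRect(P[:,:2]); print(nm,lo,m.sum(),r,np.percentile(P[:,2],[1,50,99]).round(1), "box",cv2.boxPoints(r).round().tolist())
# hasp: crop pixels
im=cv2.resize(t["img"][130:270,215:345],None,fx=5,fy=5,interpolation=cv2.INTER_CUBIC); 
im2=cv2.resize(s["img"][120:285,200:350],None,fx=4,fy=4,interpolation=cv2.INTER_CUBIC)
z=np.zeros((700,1300,3),np.uint8); z[:700,:650]=im; z[:660,660:1260]=im2
cv2.imwrite("pics/crop1.png",cv2.resize(np.clip(z.astype(float)*1.4,0,255).astype(np.uint8)[:,:,::-1],(800,430),interpolation=cv2.INTER_AREA))
for n,(lo,hi) in dict(radio=(100,125),).items(): pass
for n,(u,v) in dict(radio=(143,244),san=(415,220),mug=(185,183)).items():
    print(n,np.nanmedian(W[v-4:v+5,u-4:u+5].reshape(-1,3),0).round(),np.nanmax(W[v-12:v+13,u-20:u+20,2]))
E
```

```text
table -0.6615443420914158Traceback (most recent call last):
  File "<stdin>", line 11, in <module>
cv2.error: OpenCV(4.12.0) /io/opencv/modules/imgproc/src/convhull.cpp:143: error: (-215:Assertion failed) total >= 0 && (depth == CV_32F || depth == CV_32S) in function 'convexHull'
```

```bash
cat > m.py <<'E'
from h import *
t=pickle.load(open("top.pkl","rb")); s=pickle.load(open("scene.pkl","rb"))
W=cloud(t); S=cloud(s)
def box(C,lo,hi): 
    return np.all((C>lo)&(C<hi),-1)
for nm,C in(("top",W),("scene",S)):
  for lo,hi in((110,135),(200,290),(290,400)):
    m=box(C,[420,-220,lo],[760,220,hi]); 
    if m.sum()<5: print(nm,lo,m.sum());continue
    P=np.ascontiguousarray(C[m],dtype=np.float32); r=cv2.minAreaRect(np.ascontiguousarray(P[:,:2])); print(nm,lo,m.sum(),np.percentile(P[:,2],[1,50,99]).round(1), r[1:],"box",cv2.boxPoints(r).round().tolist())
im=cv2.resize(t["img"][130:270,215:345],None,fx=5,fy=5,interpolation=cv2.INTER_CUBIC); 
im2=cv2.resize(s["img"][120:285,200:350],None,fx=4,fy=4,interpolation=cv2.INTER_CUBIC)
z=np.zeros((700,1300,3),np.uint8); z[:700,:650]=im; z[:660,660:1260]=im2
cv2.imwrite("pics/crop1.png",cv2.resize(np.clip(z.astype(float)*1.4,0,255).astype(np.uint8)[:,:,::-1],(800,430),interpolation=cv2.INTER_AREA))
for n,(u,v) in dict(radio=(143,244),san=(415,220),mug=(185,183)).items():
    print(n,np.nanmedian(W[v-4:v+5,u-4:u+5].reshape(-1,3),0).round(),np.nanmax(W[v-12:v+13,u-20:u+20,2]))
E
python3 m.py
```

```text
top 110 470 [110.7 123.4 134.4] ((273.797119140625, 212.4475555419922), 17.555063247680664) box [[422.0, 71.0], [487.0, -131.0], [748.0, -49.0], [684.0, 154.0]]
top 200 549 [201.5 250.2 289.1] ((270.7816467285156, 61.92608642578125), 17.6213321685791) box [[428.0, 57.0], [447.0, -2.0], [705.0, 80.0], [687.0, 139.0]]
top 290 1223 [291.  313.  328.2] ((271.0324401855469, 143.99102783203125), 17.416746139526367) box [[404.0, 131.0], [447.0, -7.0], [706.0, 75.0], [663.0, 212.0]]
scene 110 930 [110.3 121.5 134.5] ((276.1640930175781, 214.64556884765625), 17.4652156829834) box [[424.0, 70.0], [488.0, -135.0], [752.0, -52.0], [687.0, 153.0]]
scene 200 1754 [201.1 244.  289.1] ((277.98333740234375, 62.494327545166016), 17.57893943786621) box [[427.0, 53.0], [446.0, -6.0], [711.0, 78.0], [692.0, 137.0]]
scene 290 1339 [290.5 310.2 324.4] ((273.7197570800781, 143.57211303710938), 17.419700622558594) box [[406.0, 129.0], [449.0, -8.0], [710.0, 74.0], [667.0, 211.0]]
radio [450. 473. 119.] 210.52663768647193
san [ 539. -417.  115.] 160.19918137606552
mug [683. 369.   5.] 99.32424792641204
```

View pics/crop1.png

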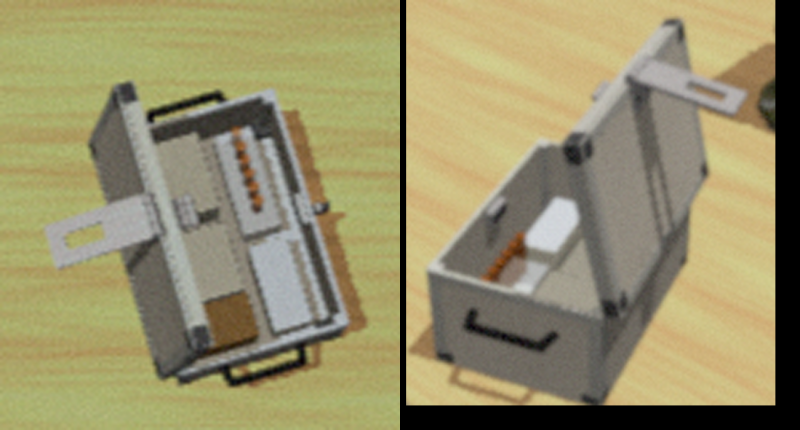

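```bash
cat >> m.py <<'E'
print("-----")
def fit(P,it=8,th=4):
    for _ in range(it):
        c=P.mean(0); n=np.linalg.svd(P-c,full_matrices=False)[2][2]; d=(P-c)@n; P=P[abs(d)<max(th,1.5*d.std() if _<3 else th)]
    return n,c,P
a=np.radians(17.45); ex=np.array([-np.sin(a),np.cos(a),0]); ey=np.array([-np.cos(a),-np.sin(a),0])
# case-frame coordinates about rough origin
o=np.array([585,10,0.]); B=np.stack([ex,ey,[0,0,1]],1)
np.save("B.npy",B)
Lw=(W-o)@B; Ls=(S-o)@B
# lid outer face: scene
m=box(Ls,[20,-125,160],[140,125,300])&(abs(Ls[...,1])>30)
n,c,P=fit(Ls[m]); n*=np.sign(n[0]); print("lid outer n",n.round(3),"c",c.round(1),len(P),"angle",np.arctan2(n[0],n[2]).round(4))
th=np.arctan2(n[0],n[2])
# hinge at z=125: n.(h-c)=-20
h=(n@c-20-n[2]*125)/n[0]; print("hinge x in rough case frame (y=0)",h)
# end wall (scene): y minimum plane
m=box(Ls,[-90,-170,20],[80,-100,110]); n,c,P=fit(Ls[m],th=3); print("end wall",n.round(3),c.round(1),len(P))
# rim front, top view
m=box(Lw,[-140,-100,115],[-80,100,132])&(abs(Lw[...,1])>25); print("front rim x pct",np.percentile(Lw[m][:,0],[2,10,50,90,98]).round(1),np.median(Lw[m][:,2]))
m=box(Lw,[-120,-200,115],[40,200,132]); print("rim y pct",np.percentile(Lw[m][:,1],[1,5,95,99]).round(1))
m=box(Ls,[-140,-140,110],[-60,170,135]); print("scene rim x",np.percentile(Ls[m][:,0],[1,5,50]).round(1),np.percentile(Ls[m][:,1],[1,5,95,99]).round(1))
# staple
m=box(Lw,[-160,-30,50],[-112,30,104]); print("staple",np.median(Lw[m],0).round(1),m.sum(),Lw[m][:,0].min())
# hasp
for nm,L in(("t",Lw),("s",Ls)):
    m=box(L,[60,-40,280],[200,40,360]); P=L[m]; print(nm,len(P))
    for lo in range(60,200,10):
        q=P[(P[:,0]>=lo)&(P[:,0]<lo+10)]
        if len(q)>3: print(lo,len(q),np.median(q,0).round(1),q[:,1].min().round(),q[:,1].max().round())
E
python3 m.py | sed -n '/-----/,$p'
```

```text
-----
lid outer n [0.976 0.001 0.216] c [ 81.3 -23.  228.5] 1602 angle 1.3527
hinge x in rough case frame (y=0) 83.70101679303176
end wall [-0.    -1.    -0.001] [  -1.2 -135.6   66.2] 1385
front rim x pct [-104.9 -104.  -101.   -98.7  -98.1] 124.0479576747129
rim y pct [-136.6 -135.4  135.4  136.1]
scene rim x [-107.7 -106.6 -101.4] [-138.8 -137.4  129.3  133.4]
staple [-119.9    1.6   89.7] 15 -126.79380160745097
t 546
60 92 [ 65.1   3.2 318.4] -39.0 39.0
70 65 [ 73.6   4.1 320.1] -39.0 38.0
80 52 [ 84.8  -0.  320.6] -22.0 22.0
90 51 [9.490e+01 3.000e-01 3.188e+02] -21.0 21.0
100 51 [1.050e+02 2.000e-01 3.166e+02] -23.0 21.0
110 42 [1.143e+02 1.000e-01 3.153e+02] -22.0 22.0
120 33 [124.6  -8.5 313.4] -21.0 22.0
130 34 [134.8   0.6 313.2] -22.0 23.0
140 33 [145.    8.2 311.7] -21.0 22.0
150 45 [ 1.554e+02 -1.000e-01  3.093e+02] -22.0 23.0
160 48 [1.646e+02 2.000e-01 3.077e+02] -21.0 22.0
s 635
60 149 [ 66.7 -20.6 308. ] -39.0 40.0
70 82 [ 72.1  -4.8 318.8] -24.0 20.0
80 51 [ 85.1  -5.2 318.5] -24.0 19.0
90 45 [ 95.3  -5.4 317.2] -26.0 22.0
100 50 [104.9  -4.  315.5] -24.0 23.0
110 46 [113.8   1.9 313.2] -23.0 24.0
120 42 [125.1  -9.8 311.6] -23.0 22.0
130 39 [135.2  -7.9 310. ] -24.0 22.0
140 41 [145.4   5.  309. ] -25.0 24.0
150 49 [154.8  -5.  307.4] -26.0 23.0
160 41 [164.3  -4.5 306.2] -26.0 22.0
```

```bash
cat >> h.py <<'E'
a=np.radians(17.45); O=np.array([588.,-.5,0])
B=np.stack([[-np.sin(a),np.cos(a),0],[-np.cos(a),-np.sin(a),0],[0,0,1.]],1)
def c2w(p): return O+B@np.asarray(p,float)
def w2c(p): return B.T@(np.asarray(p,float)-O)
def lidpt(th,r,off=20,y=75): return np.array([95-r*np.cos(th)+off*np.sin(th),y,125+r*np.sin(th)+off*np.cos(th)])
def tool(alpha,flip=1):
    """rotation: fingers (tool y) pointing down, leaned by alpha: y axis = case (sin a,0,-cos a); tool z = flip*case y"""
    yv=np.array([np.sin(alpha),0,-np.cos(alpha)]); zv=np.array([0,flip,0.]); xv=np.cross(yv,zv)
    return R.from_matrix(B@np.stack([xv,yv,zv],1))
def state():
    from cell import robot
    q=robot.read_state(); Rt=R.from_rotvec(q["eef_rot"]); tip=q["ee_pos"]+8*Rt.as_matrix()[:,1]
    print("t",round(q["clock"],2),"tcp",q["ee_pos"].round(1),"tip(case)",w2c(tip).round(1),"yaxis(case)",(B.T@Rt.as_matrix()[:,1]).round(3),"zaxis(case)",(B.T@Rt.as_matrix()[:,2]).round(3),"F(case)",(B.T@q["contact_force"]).round(1),"q",q["qpos"].round(2),"w",round(q["grip_width"],1))
    return q,Rt
def plan(targets):
    """targets: list of (tip in case frame, Rotation) -> rows from the present pose"""
    q,R0=state()
    for tip,Rt in targets:
        tcp=c2w(tip)-8*Rt.as_matrix()[:,1]
        print((R0.inv()*Rt).as_rotvec().round(3).tolist(),R0.inv().apply(tcp-q["ee_pos"]).round(0).tolist())
E
python3 - <<'E'
from h import *
for f in(1,-1):
    plan([([150,75,350],tool(0,f))])
print(lidpt(1.353,170))
E
```

```text
t 0.1 tcp [194.7 567.2 238.4] tip(case) [659.5 204.9 230.4] yaxis(case) [-0.001  0.001 -1.   ] zaxis(case) [-0.593 -0.805  0.   ] F(case) [-0.3 -0.3  0.9] q [ 1.57  0.04  0.08 -0.   -1.62 -0.33] w 85.5
[-0.002, 2.506, 0.001] [333.0, -119.0, 407.0]
t 0.1 tcp [194.7 567.2 238.4] tip(case) [659.5 204.9 230.4] yaxis(case) [-0.001  0.001 -1.   ] zaxis(case) [-0.593 -0.805  0.   ] F(case) [-0.3 -0.3  0.9] q [ 1.57  0.04  0.08 -0.   -1.62 -0.33] w 85.5
[0.0, -0.635, 0.002] [333.0, -119.0, 407.0]
[ 77.79416862  75.         295.30548836]
```

Request:
drive_tool --pt "0 0 0 0 -100 0 -1" --pt "0 0 0 0 -119 0 -1" --pt "0 -0.635 0 333 -119 407 -1" --pt "0 -0.635 0 333 -119 407 -1" --pt "0 -0.635 0 333 -119 407 -1" --pt "0 -0.635 0 333 -119 407 -1" --pt "0 -0.635 0 333 -119 407 -1" --pt "0 -0.635 0 333 -119 407 -1"

```text
clock: 1.1
ee_pos: [392.7, 246.8, 358.2]
eef_rot: [-1.338, 0.982, -0.982]
contact_force: [0.1, 1.0, -0.2]
grip_width: 0.1
```

Request:
drive_tool --pt "0 0 0 0 0 0 -1"

```text
clock: 1.23
ee_pos: [393.7, 245.4, 358.8]
eef_rot: [-1.335, 0.986, -0.987]
contact_force: [-0.1, 0.6, -0.5]
grip_width: 0.0
```

```bash
python3 -c "
from h import *
plan([([150,75,350],tool(0,-1)),([115,75,296],tool(0,-1))])"
```

```text
t 1.23 tcp [393.7 245.4 358.8] tip(case) [292.8 111.6 350.8] yaxis(case) [ 0.    -0.001 -1.   ] zaxis(case) [-0.006 -1.     0.001] F(case) [ 0.6 -0.  -0.5] q [ 1.   -0.27  0.02  0.   -1.86  0.87] w 0.0
[-0.001, -0.006, -0.0] [143.0, 1.0, 37.0]
[-0.001, -0.006, -0.0] [178.0, 55.0, 38.0]
```

Request:
drive_tool --pt "0 -0.006 0 60 10 10 -1" --pt "0 -0.006 0 120 30 20 -1" --pt "0 -0.006 0 170 52 27 -1" --pt "0 -0.006 0 178 54 27 -1" --pt "0 -0.006 0 178 54 27 -1"

```text
clock: 1.85
ee_pos: [471.3, 87.1, 304.1]
eef_rot: [-1.34, 0.979, -0.978]
contact_force: [-0.2, 0.4, 0.1]
grip_width: 0.0
```

Run:
```python
from h import *
q,_=state()
from cell import snapshot
s=snapshot("wrist"); t=snapshot("scene"); import pickle
cv2.imwrite("pics/w1.png",np.hstack([s["img"],t["img"]])[:,:,::-1][:, :])
cv2.imwrite("pics/w1.png",cv2.resize(cv2.imread("pics/w1.png"),(800,300)))
# tip path pushing lid: centre ahead of face
for th in np.arange(1.35,0.05,-.1):
    p=lidpt(th,170); print(round(th,2),p.round(0))
```

```text
t 1.85 tcp [471.3  87.1 304.1] tip(case) [118.6  85.1 296.1] yaxis(case) [-0.     0.001 -1.   ] zaxis(case) [ 0.005 -1.    -0.001] F(case) [0.4 0.  0.1] q [ 0.61 -0.26 -0.08 -0.   -1.76  1.28] w 0.0
1.35 [ 77.  75. 295.]
1.25 [ 60.  75. 293.]
1.15 [ 44.  75. 288.]
1.05 [ 28.  75. 282.]
0.95 [ 12.  75. 275.]
0.85 [ -2.  75. 266.]
0.75 [-16.  75. 256.]
0.65 [-28.  75. 244.]
0.55 [-39.  75. 231.]
0.45 [-49.  75. 217.]
0.35 [-58.  75. 202.]
0.25 [-65.  75. 186.]
0.15 [-70.  75. 170.]
```

View pics/w1.png

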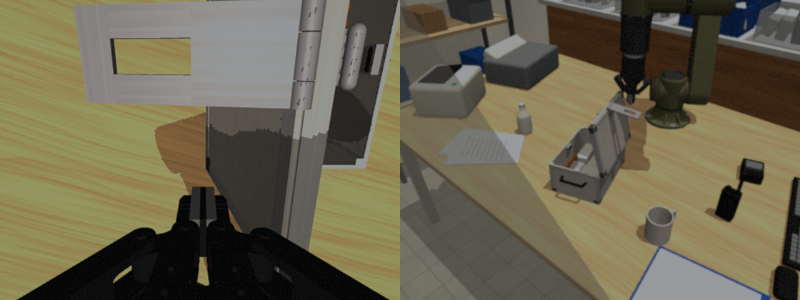

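Request:
drive_tool --pt "0 0 0 14 0 0 -1" --pt "0 0 0 24 0 0 -1" --pt "0 0 0 32 1 0 -1" --pt "0 0 0 40 2 0 -1" --pt "0 0 0 48 4 0 -1" --pt "0 0 0 56 6 0 -1" --pt "0 0 0 64 9 0 -1" --pt "0 0 0 72 12 0 -1"

```text
clock: 2.95
ee_pos: [493.6, 17.8, 292.2]
eef_rot: [-1.34, 0.977, -0.978]
contact_force: [-1.1, 2.5, 4.2]
grip_width: -0.2
```

```bash
python3 -c "
from h import *
state()"
```

```text
t 2.95 tcp [493.6  17.8 292.2] tip(case) [ 45.7  84.6 284.2] yaxis(case) [-0. -0. -1.] zaxis(case) [ 0.006 -1.     0.   ] F(case) [2.7 0.3 4.2] q [ 0.45 -0.23 -0.07  0.   -1.73  1.44] w -0.2
```

Request:
drive_tool --pt "0 0 0 10 5 0 -1" --pt "0 0 0 19 9 0 -1" --pt "0 0 0 27 13 0 -1" --pt "0 0 0 34 18 0 -1" --pt "0 0 0 41 23 0 -1" --pt "0 0 0 48 28 0 -1" --pt "0 0 0 54 34 0 -1" --pt "0 0 0 60 40 0 -1"

```text
clock: 3.95
ee_pos: [511.7, -39.2, 251.8]
eef_rot: [-1.34, 0.978, -0.978]
contact_force: [0.9, -0.2, 2.8]
grip_width: 0.1
```

Request:
drive_tool --pt "0 0 0 6 6 0 -1" --pt "0 0 0 11 13 0 -1" --pt "0 0 0 16 20 0 -1" --pt "0 0 0 21 27 0 -1" --pt "0 0 0 26 34 0 -1" --pt "0 0 0 30 41 0 -1" --pt "0 0 0 34 49 0 -1" --pt "0 0 0 38 57 0 -1"

```text
clock: 4.95
ee_pos: [523.1, -75.1, 194.5]
eef_rot: [-1.34, 0.978, -0.977]
contact_force: [-1.4, 0.5, 0.3]
grip_width: 0.1
```

```bash
python3 -c "
from h import *
state()"
```

```text
t 4.95 tcp [523.1 -75.1 194.5] tip(case) [-51.7  84.3 186.5] yaxis(case) [ 0.  0. -1.] zaxis(case) [ 0.006 -1.    -0.   ] F(case) [0.9 1.2 0.3] q [ 0.24 -0.15 -0.18 -0.   -1.54  1.64] w 0.1
```

Request:
drive_tool --pt "0 0 0 10 -6 0 -1" --pt "0 0 0 24 -5 0 -1" --pt "0 0 0 26 3 0 -1" --pt "0 0 0 26 9 0 -1" --pt "0 0 0 26 15 0 -1" --pt "0 0 0 26 20 0 -1" --pt "0 0 0 26 24 0 -1" --pt "0 0 0 26 27 0 -1"

```text
clock: 5.95
ee_pos: [531.1, -99.6, 168.1]
eef_rot: [-1.34, 0.978, -0.978]
contact_force: [0.2, -0.5, 0.8]
grip_width: 0.2
```

```bash
python3 -c "
from h import *
state()"
```

```text
t 5.95 tcp [531.1 -99.6 168.1] tip(case) [-77.5  84.  160.1] yaxis(case) [-0.  0. -1.] zaxis(case) [ 0.006 -1.    -0.   ] F(case) [-0.5 -0.1  0.8] q [ 0.19 -0.12 -0.2   0.   -1.49  1.69] w 0.2
```

Request:
drive_tool --pt "0 0 0 0 2 0 -1" --pt "0 0 0 0 4 0 -1" --pt "0 0 0 0 5 0 -1" --pt "0 0 0 0 6 0 -1"

```text
clock: 6.45
ee_pos: [531.3, -100.0, 164.2]
eef_rot: [-1.34, 0.976, -0.979]
contact_force: [-3.2, 0.5, 9.3]
grip_width: 0.0
```

Run:
```python
from h import *
state()
from cell import snapshot
s=snapshot("scene"); pickle.dump(s,open("s2.pkl","wb"))
cv2.imwrite("pics/s2.png",cv2.resize(s["img"][80:290,180:380],None,fx=2.8,fy=2.8,interpolation=cv2.INTER_CUBIC)[:,:,::-1])
L=(cloud(s)-O)@B
m=np.all((L>[-40,-130,130])&(L<[60,-50,230]),-1); P=L[m]; c=P.mean(0); n=np.linalg.svd(P-c,full_matrices=False)[2][2]; n*=np.sign(n[2]); print(len(P),c.round(1),n.round(3),np.arctan2(n[0],n[2]))
```

```text
t 6.45 tcp [ 531.3 -100.   164.2] tip(case) [-77.9  83.9 156.2] yaxis(case) [-0.001 -0.001 -1.   ] zaxis(case) [ 0.006 -1.     0.001] F(case) [1.4 2.9 9.3] q [ 0.19 -0.12 -0.2   0.   -1.48  1.69] w 0.0
832 [ 10.7 -90.9 148.9] [0.063 0.005 0.998] 0.06330249484926385
```

View pics/s2.png

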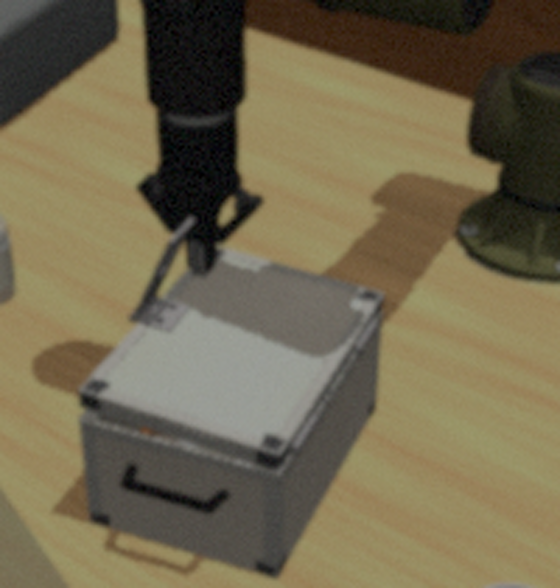

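The lid rests on the catch at 0.063 rad with 9 N on it. I press on gently.

Request:
drive_tool --pt "0 0 0 0 1 0 -1" --pt "0 0 0 0 1.5 0 -1" --pt "0 0 0 0 2 0 -1" --pt "0 0 0 0 2 0 -1"

```text
clock: 7.0
ee_pos: [531.4, -100.3, 162.5]
eef_rot: [-1.34, 0.976, -0.98]
contact_force: [-3.4, -0.1, 8.4]
grip_width: -0.0
```

```bash
python3 -c "
from h import *
state()"
```

```text
t 7.0 tcp [ 531.4 -100.3  162.5] tip(case) [-78.2  83.9 154.5] yaxis(case) [-0.002 -0.002 -1.   ] zaxis(case) [ 0.006 -1.     0.002] F(case) [0.9 3.3 8.4] q [ 0.19 -0.12 -0.21  0.   -1.48  1.69] w -0.0
```

Request:
drive_tool --pt "0 0 0 0 1 0 -1" --pt "0 0 0 0 2 0 -1" --pt "0 0 0 0 3 0 -1" --pt "0 0 0 0 3 0 -1"

```text
clock: 7.5
ee_pos: [531.1, -99.6, 157.2]
eef_rot: [-1.34, 0.978, -0.978]
contact_force: [-0.6, 0.7, -0.2]
grip_width: 0.2
```

```bash
python3 -c "
from h import *
state()"
```

```text
t 7.5 tcp [531.1 -99.6 157.2] tip(case) [-77.5  84.  149.2] yaxis(case) [ 0. -0. -1.] zaxis(case) [ 0.006 -1.     0.   ] F(case) [ 0.8  0.4 -0.2] q [ 0.19 -0.11 -0.21 -0.   -1.47  1.69] w 0.2
```

Request:
drive_tool --pt "0 0 0 0 2 0 -1" --pt "0 0 0 0 4 0 -1" --pt "0 0 0 0 5.5 0 -1" --pt "0 0 0 0 5.5 0 -1"

```text
clock: 8.0
ee_pos: [531.0, -99.5, 153.1]
eef_rot: [-1.34, 0.977, -0.978]
contact_force: [-3.5, 2.1, 8.1]
grip_width: -0.2
```

Run:
```python
from h import *
state()
from cell import snapshot
s=snapshot("scene"); pickle.dump(s,open("s2.pkl","wb"))
L=(cloud(s)-O)@B
m=np.all((L>[-40,-130,130])&(L<[60,-50,230]),-1); P=L[m]; c=P.mean(0); n=np.linalg.svd(P-c,full_matrices=False)[2][2]; n*=np.sign(n[2]); print(len(P),c.round(1),n.round(3),np.arctan2(n[0],n[2]))
# hasp
m=np.all((L>[-140,-24,155])&(L<[0,15,270]),-1); P=L[m]
for z in range(155,270,10):
    q=P[(P[:,2]>=z)&(P[:,2]<z+10)]
    if len(q)>2: print(z,len(q),np.median(q,0).round(1),q[:,1].min().round(),q[:,1].max().round())
```

```text
t 8.0 tcp [531.  -99.5 153.1] tip(case) [-77.3  84.1 145.1] yaxis(case) [-0. -0. -1.] zaxis(case) [ 0.006 -1.     0.   ] F(case) [3.1 2.7 8.1] q [ 0.19 -0.11 -0.22  0.   -1.46  1.69] w -0.2
797 [ 10.9 -90.6 143.6] [-0.002  0.004  1.   ] -0.0019608817893264456
155 17 [-93.9  -9.8 160. ] -24.0 11.0
165 11 [-89.5 -10.  171.4] -23.0 13.0
175 14 [-85.9  -9.  180.3] -23.0 13.0
185 17 [-82.   -5.  190.2] -23.0 13.0
195 15 [-78.7 -16.2 199.7] -23.0 12.0
205 16 [-74.9  -2.8 209.6] -23.0 15.0
215 12 [-71.6 -13.7 220. ] -23.0 8.0
225 16 [-66.9 -14.1 231.2] -24.0 11.0
235 24 [-63.3  -5.1 242.4] -24.0 14.0
245 3 [-61.9  -1.4 245.2] -17.0 0.0
```

The lid is home: plane angle about 0, contact at 145 mm, 8 N. The hasp leans back with its tip near case (-63, 0, 245). I go behind it.

Request:
drive_tool --pt "0 0 0 0 -20 0 -1" --pt "0 0 0 -20 -50 0 -1" --pt "0 0 0 -57 -67 0 -1" --pt "0 0 0 -57 -67 20 -1" --pt "0 0 0 -57 -67 50 -1" --pt "0 0 0 -57 -67 74 -1" --pt "0 0 0 -57 -67 74 -1"

```text
clock: 8.93
ee_pos: [584.9, -22.5, 218.4]
eef_rot: [-1.341, 0.978, -0.977]
contact_force: [-1.0, 0.2, 0.6]
grip_width: -0.0
```

Run:
```python
from h import *
state()
from cell import snapshot
s=snapshot("scene"); w=snapshot("wrist")
cv2.imwrite("pics/s3.png",np.hstack([cv2.resize(s["img"][80:290,180:380],(400,420)),cv2.resize(w["img"],(400,300))[:, :].copy() if 0 else cv2.copyMakeBorder(cv2.resize(w["img"],(400,300)),0,120,0,0,0)])[:,:,::-1])
```

```text
t 8.93 tcp [584.9 -22.5 218.4] tip(case) [-20.    9.5 210.4] yaxis(case) [-0.     0.001 -1.   ] zaxis(case) [ 0.006 -1.    -0.001] F(case) [0.5 0.9 0.6] q [ 0.3   0.    0.01  0.   -1.58  1.58] w -0.0
```

View pics/s3.png

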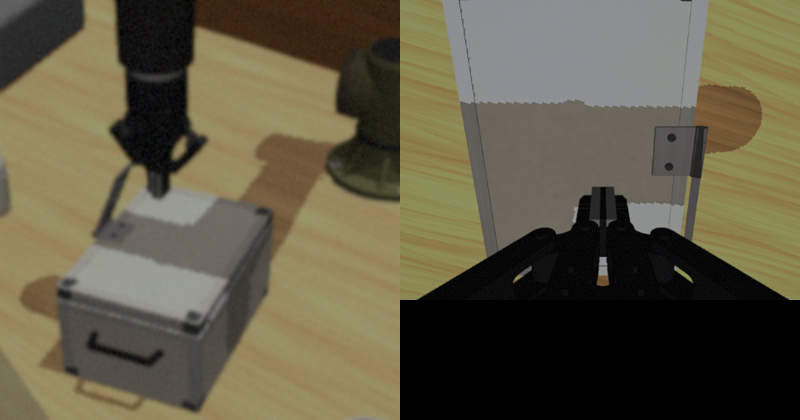

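Request:
drive_tool --pt "0 0 0 15 0 0 -1" --pt "0 0 0 25 0 0 -1" --pt "0 0 0 34 0 0 -1" --pt "0 0 0 42 0 0 -1" --pt "0 0 0 50 0 0 -1" --pt "0 0 0 58 0 0 -1" --pt "0 0 0 66 0 0 -1" --pt "0 0 0 66 0 0 -1"

```text
clock: 10.02
ee_pos: [605.0, -87.5, 221.7]
eef_rot: [-1.339, 0.975, -0.982]
contact_force: [-1.0, -1.3, 7.6]
grip_width: -0.1
```

```bash
cat > hv.py <<'E'
from h import *
from cell import snapshot
state()
L=(cloud(snapshot("scene"))-O)@B
m=np.all((L>[-240,-24,60])&(L<[-40,-12,270]),-1)&((L[...,2]>153)|(L[...,0]<-104)); P=L[m]
if len(P): 
    v=P-[-101,-18,148]; v=v[np.hypot(v[:,0],v[:,2])<112]; print(len(v),"beta deg (0 up, 90 out, 180 hanging) median",np.median(np.degrees(np.arctan2(-v[:,0],v[:,2]))).round(1),"rmax",np.hypot(v[:,0],v[:,2]).max().round())
E
python3 hv.py
```

```text
t 10.03 tcp [605.  -87.5 221.7] tip(case) [-88.1   9.8 213.7] yaxis(case) [-0.003 -0.003 -1.   ] zaxis(case) [ 0.005 -1.     0.003] F(case) [-0.9  1.4  7.6] q [ 0.19  0.07  0.08  0.   -1.58  1.69] w -0.1
102 beta deg (0 up, 90 out, 180 hanging) median 0.8 rmax 104.0
```

Request:
drive_tool --pt "0 0 0 -4 -8 0 -1" --pt "0 0 0 -4 -18 0 -1" --pt "0 0 0 6 -20 0 -1" --pt "0 0 0 14 -20 0 -1" --pt "0 0 0 22 -20 0 -1" --pt "0 0 0 30 -20 0 -1" --pt "0 0 0 38 -18 0 -1" --pt "0 0 0 46 -15 0 -1"

```text
clock: 11.08
ee_pos: [618.5, -130.1, 233.6]
eef_rot: [-1.34, 0.978, -0.978]
contact_force: [0.0, 1.1, -0.3]
grip_width: 0.1
```

```bash
python3 hv.py
```

```text
t 11.07 tcp [ 618.5 -130.1  233.6] tip(case) [-132.8    9.8  225.6] yaxis(case) [-0.  0. -1.] zaxis(case) [ 0.006 -1.    -0.   ] F(case) [ 1.  -0.3 -0.3] q [ 0.11  0.12  0.16  0.   -1.61  1.77] w 0.1
139 beta deg (0 up, 90 out, 180 hanging) median 27.3 rmax 103.0
```

Request:
drive_tool --pt "0 0 0 6 4 0 -1" --pt "0 0 0 14 11 0 -1" --pt "0 0 0 23 20 0 -1" --pt "0 0 0 30 30 0 -1" --pt "0 0 0 36 40 0 -1" --pt "0 0 0 40 50 0 -1" --pt "0 0 0 43 61 0 -1" --pt "0 0 0 43 61 0 -1"

```text
clock: 12.12
ee_pos: [631.0, -170.4, 171.2]
eef_rot: [-1.341, 0.98, -0.976]
contact_force: [-1.2, -0.0, -0.4]
grip_width: -0.1
```

```bash
python3 hv.py
python3 - <<'E'
from h import *
for a in(25,30):
    plan([([-150,0,215],tool(np.radians(a),-1))])
E
```

```text
t 12.12 tcp [ 631.  -170.4  171.2] tip(case) [-175.    10.   163.2] yaxis(case) [ 0.001  0.002 -1.   ] zaxis(case) [ 0.006 -1.    -0.002] F(case) [ 0.3  1.1 -0.4] q [ 0.04  0.19  0.12 -0.   -1.51  1.84] w -0.1
122 beta deg (0 up, 90 out, 180 hanging) median 81.3 rmax 104.0
t 12.18 tcp [ 631.3 -170.4  172.2] tip(case) [-175.1    9.7  164.2] yaxis(case) [ 0.     0.001 -1.   ] zaxis(case) [ 0.006 -1.    -0.001] F(case) [-0.1  0.   0.6] q [ 0.04  0.19  0.12 -0.   -1.51  1.84] w 0.0
[0.002, 0.005, 0.436] [-22.0, -50.0, 10.0]
t 12.18 tcp [ 631.3 -170.4  172.2] tip(case) [-175.1    9.7  164.2] yaxis(case) [ 0.     0.001 -1.   ] zaxis(case) [ 0.006 -1.    -0.001] F(case) [-0.1  0.   0.6] q [ 0.04  0.19  0.12 -0.   -1.51  1.84] w 0.0
[0.003, 0.005, 0.523] [-21.0, -50.0, 10.0]
```

Request:
drive_tool --pt "0 0 0 0 -30 0 -1" --pt "0 0 0.15 -10 -50 5 -1" --pt "0 0 0.3 -22 -50 10 -1" --pt "0 0 0.436 -22 -50 10 -1" --pt "0 0 0.436 -22 -50 10 -1" --pt "0 0 0.436 -22 -50 10 -1"

```text
clock: 12.92
ee_pos: [634.4, -146.6, 223.1]
eef_rot: [-1.064, 1.205, -0.646]
contact_force: [-0.0, 0.0, 1.0]
grip_width: -0.0
```

Run:
```python
from h import *
def tips(b,r,a=25):
    # inner/outer corner contact: place tool end face so that lowest point along leaf normal touches outer leaf face (4 mm above pin line)
    b=np.radians(b); a=np.radians(a); d=np.array([-np.sin(b),np.cos(b)]); n=np.array([np.cos(b)*1,np.sin(b)])
    e=np.array([np.cos(a),np.sin(a)]); k=-np.sign(e@n)*14.5*e
    return np.array([-101,148])+r*d+3*n-k
T=[(b,r) for b,r in ((90,48),(100,46),(110,45),(120,40),(130,36),(140,36),(150,36),(160,36),(165,36),(172,36),(180,36))]
plan([([*tips(b,r)[:1],0,tips(b,r)[1]],tool(np.radians(25),-1)) for b,r in T])
print([tips(b,r).round(0).tolist() for b,r in T])
```

```text
t 12.93 tcp [ 634.4 -146.6  223.1] tip(case) [-149.9   -0.5  215.9] yaxis(case) [ 0.42   0.002 -0.907] zaxis(case) [ 0.006 -1.     0.   ] F(case) [ 0. -0.  1.] q [-0.15  0.4   0.55 -0.41 -1.9   1.93] w -0.0
[0.002, 0.005, 0.003] [12.0, 59.0, -0.0]
[0.002, 0.005, 0.003] [13.0, 67.0, -0.0]
[0.002, 0.005, 0.003] [14.0, 75.0, -0.0]
[0.002, 0.005, 0.003] [39.0, 83.0, -1.0]
[0.002, 0.005, 0.003] [34.0, 89.0, -0.0]
[0.002, 0.005, 0.003] [32.0, 95.0, -0.0]
[0.002, 0.005, 0.003] [30.0, 100.0, -0.0]
[0.002, 0.005, 0.003] [26.0, 106.0, -0.0]
[0.002, 0.005, 0.003] [24.0, 108.0, -0.0]
[0.002, 0.005, 0.003] [21.0, 111.0, -0.0]
[0.002, 0.005, 0.003] [16.0, 114.0, -0.0]
[[-136.0, 157.0], [-134.0, 149.0], [-131.0, 142.0], [-150.0, 124.0], [-144.0, 121.0], [-140.0, 116.0], [-135.0, 112.0], [-129.0, 109.0], [-126.0, 108.0], [-122.0, 107.0], [-117.0, 106.0]]
```

Request:
drive_tool --pt "0 0 0 15 46 0 -1" --pt "0 0 0 16 57 0 -1" --pt "0 0 0 20 65 0 -1" --pt "0 0 0 26 72 0 -1" --pt "0 0 0 33 78 0 -1" --pt "0 0 0 37 83 0 -1" --pt "0 0 0 35 88 0 -1" --pt "0 0 0 33 92 0 -1"

```text
clock: 13.92
ee_pos: [631.5, -138.1, 125.3]
eef_rot: [-1.063, 1.206, -0.645]
contact_force: [-0.4, -1.2, -0.4]
grip_width: -0.1
```

```bash
python3 hv.py
```

```text
t 13.93 tcp [ 631.5 -138.1  125.3] tip(case) [-140.9   -0.2  118.1] yaxis(case) [ 0.422  0.002 -0.907] zaxis(case) [ 0.005 -1.    -0.   ] F(case) [-1.   0.8 -0.4] q [-0.13  0.4   0.38 -0.4  -1.73  1.99] w -0.1
484 beta deg (0 up, 90 out, 180 hanging) median 61.1 rmax 112.0
```

Run:
```python
from h import *
from cell import snapshot
s=snapshot("scene")["img"];w=snapshot("wrist")["img"];t=snapshot("top")["img"]
f=lambda i:cv2.resize(i,(400,300),interpolation=cv2.INTER_CUBIC)
cv2.imwrite("pics/s4.png",np.vstack([np.hstack([f(s[120:270,180:380]),f(w)]),np.hstack([f(t[140:260,230:390]),f(w[:210,140:420])])])[:,:,::-1])
```

```text
(no output)
```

View pics/s4.png

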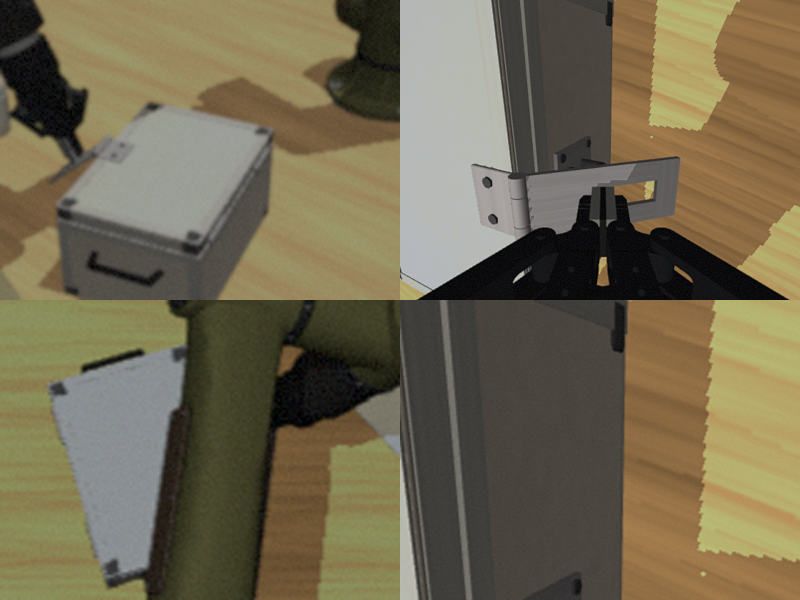

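Request:
drive_tool --pt "0 0 0 -3 3.5 0 -1" --pt "0 0 0 -6 7 0 -1" --pt "0 0 0 -9 9.5 0 -1" --pt "0 0 0 -11 10.5 0 -1" --pt "0 0 0 -11 10.5 0 -1"

```text
clock: 14.75
ee_pos: [627.1, -123.9, 120.7]
eef_rot: [-1.063, 1.206, -0.644]
contact_force: [-0.1, -1.0, -0.6]
grip_width: 0.0
```

```bash
python3 -c "
from h import *
state()"
```

```text
t 14.75 tcp [ 627.1 -123.9  120.7] tip(case) [-126.1   -0.2  113.4] yaxis(case) [ 0.423  0.003 -0.906] zaxis(case) [ 0.006 -1.    -0.   ] F(case) [-0.9  0.4 -0.6] q [-0.12  0.38  0.34 -0.4  -1.71  1.98] w 0.0
```

Request:
drive_tool --pt "0 0 0 -2 1 0 -1" --pt "0 0 0 -4 2 0 -1" --pt "0 0 0 -5.5 2.5 0 -1" --pt "0 0 0 -7 3 0 -1" --pt "0 0 0 -7 3 0 -1"

```text
clock: 15.38
ee_pos: [624.8, -116.9, 120.9]
eef_rot: [-1.063, 1.206, -0.644]
contact_force: [0.3, -1.1, -0.0]
grip_width: 0.1
```

```bash
python3 -c "
from h import *
state()"
```

```text
t 15.38 tcp [ 624.8 -116.9  120.9] tip(case) [-118.7   -0.2  113.6] yaxis(case) [ 0.422  0.003 -0.906] zaxis(case) [ 0.006 -1.    -0.   ] F(case) [-1.2  0.1 -0. ] q [-0.11  0.37  0.33 -0.4  -1.7   1.97] w 0.1
```

Request:
drive_tool --pt "0 0 0 -2 1 0 -1" --pt "0 0 0 -4 2 0 -1" --pt "0 0 0 -5.5 2.5 0 -1" --pt "0 0 0 -5.5 2.5 0 -1"

```text
clock: 15.88
ee_pos: [623.5, -113.1, 120.6]
eef_rot: [-1.064, 1.206, -0.648]
contact_force: [3.3, -7.7, -4.0]
grip_width: 0.1
```

```bash
python3 -c "
from h import *
state()"
```

```text
t 15.88 tcp [ 623.5 -113.1  120.6] tip(case) [-1.147e+02 -1.000e-01  1.134e+02] yaxis(case) [ 0.419  0.001 -0.908] zaxis(case) [ 0.004 -1.     0.   ] F(case) [-8.4 -0.9 -4. ] q [-0.1   0.36  0.31 -0.4  -1.7   1.96] w 0.1
```

At the roller stop with about 8 N; I press on gently.

Request:
drive_tool --pt "0 0 0 -1 0.5 0 -1" --pt "0 0 0 -2 1 0 -1" --pt "0 0 0 -3 1.5 0 -1" --pt "0 0 0 -3 1.5 0 -1"

```text
clock: 16.38
ee_pos: [622.1, -109.0, 120.6]
eef_rot: [-1.064, 1.206, -0.646]
contact_force: [2.4, -6.3, -2.6]
grip_width: -0.0
```

```bash
python3 -c "
from h import *
state()"
```

```text
t 16.38 tcp [ 622.1 -109.   120.6] tip(case) [-1.104e+02  1.000e-01  1.134e+02] yaxis(case) [ 0.421  0.002 -0.907] zaxis(case) [ 0.005 -1.    -0.   ] F(case) [-6.8 -0.4 -2.6] q [-0.09  0.35  0.31 -0.4  -1.7   1.96] w -0.0
```

Request:
drive_tool --pt "0 0 0 -1 0.5 0 -1" --pt "0 0 0 -2 1 0 -1" --pt "0 0 0 -2 1 0 -1"

```text
clock: 16.75
ee_pos: [622.0, -108.8, 120.7]
eef_rot: [-1.065, 1.205, -0.651]
contact_force: [5.4, -12.1, -3.6]
grip_width: 0.3
```

```bash
python3 -c "
from h import *
state()"
```

```text
t 16.75 tcp [ 622.  -108.8  120.7] tip(case) [-1.102e+02  1.000e-01  1.134e+02] yaxis(case) [ 0.418  0.001 -0.909] zaxis(case) [ 0.003 -1.     0.   ] F(case) [-13.2  -1.5  -3.6] q [-0.09  0.35  0.3  -0.4  -1.69  1.96] w 0.3
```

Force rises with no motion, so the leaf seems home. I retreat outwards and look.

Request:
drive_tool --pt "0 0 0 5 -2 0 -1" --pt "0 0 0 30 -14 0 -1" --pt "0 0 0 80 -40 0 -1" --pt "0 0 0 120 -100 0 -1" --pt "0 0 0 120 -130 0 -1" --pt "0 0 0 120 -130 0 -1"

```text
clock: 17.5
ee_pos: [672.1, -263.5, 190.8]
eef_rot: [-1.062, 1.203, -0.648]
contact_force: [0.1, 0.5, 0.1]
grip_width: 0.3
```

Run:
```python
from h import *
from cell import snapshot
state()
S=snapshot("scene");Wr=snapshot("wrist");T=snapshot("top")
f=lambda i:cv2.resize(i,(400,300),interpolation=cv2.INTER_CUBIC)
cv2.imwrite("pics/s5.png",np.vstack([np.hstack([f(S["img"][120:270,180:380]),f(Wr["img"])]),np.hstack([f(T["img"]),f(S["img"])])])[:,:,::-1])
L=(cloud(S)-O)@B
m=np.all((L>[-40,-130,130])&(L<[60,-50,230]),-1); P=L[m]; c=P.mean(0); n=np.linalg.svd(P-c,full_matrices=False)[2][2]; n*=np.sign(n[2]); print("lid",c.round(1),np.arctan2(n[0],n[2]))
L=(cloud(Wr)-O)@B
for z in range(40,150,10):
    m=np.all((L>[-180,-20,z])&(L<[-80,20,z+10]),-1); m&=abs(L[...,1])>10; 
    if m.sum()>5: print(z,m.sum(),np.median(L[m],0).round(1), np.percentile(L[m][:,0],[5,95]).round(1))
```

```text
t 17.5 tcp [ 672.1 -263.5  190.8] tip(case) [-272.7   -1.4  183.5] yaxis(case) [ 0.42  -0.002 -0.908] zaxis(case) [ 0.004 -1.     0.004] F(case) [ 0.5 -0.2  0.1] q [-0.29  0.65  0.83 -0.39 -1.97  2.05] w 0.3
lid [ 10.6 -90.8 143.6] 0.0008445055356129871
40 83 [-103.2  -10.4   47.1] [-103.9 -102.5]
50 147 [-103.4  -10.6   55.6] [-104.2 -102.4]
60 163 [-103.3  -10.6   65.1] [-104.2 -102.4]
70 173 [-103.4  -10.8   75.2] [-104.2 -102.5]
80 197 [-103.4  -10.3   85.1] [-104.3 -102.3]
90 219 [-103.4  -10.3   95.2] [-104.4 -102.6]
100 226 [-103.4  -10.5  105.2] [-104.3 -102.5]
110 244 [-103.5  -10.5  115.2] [-104.4 -102.6]
120 273 [-103.5  -10.6  125.1] [-104.5 -102.6]
130 305 [-103.5  -10.6  135. ] [-104.5 -102.5]
140 574 [-92.  -10.5 148.1] [-106.7  -81. ]
```

View pics/s5.png

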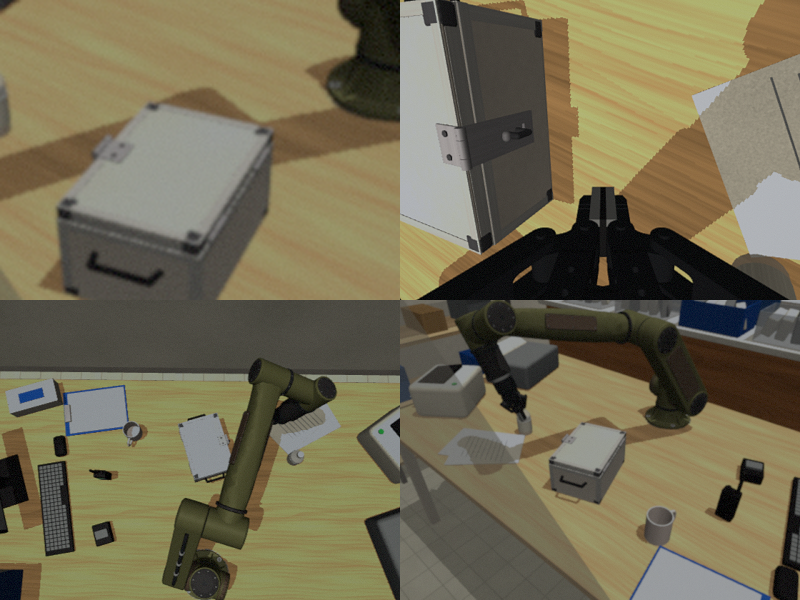

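The leaf hangs flat: X = -103.4 mm from top to bottom, with the staple through its slot. The lid reads 0 rad, and the mug, radio and bottle look undisturbed.

```bash
python3 -c "
from cell import robot
print(robot.job_done())"
```

```text
the job is handed in; nothing more can be done
None
```

The case is shut and hasped, and the job was handed in at about 17.6 s on the robot's clock.

- **Lid:** I swung it down slowly from behind. Pressed at the front edge, it stopped on the catch at 0.063 rad and gave way at roughly 9 N. A further press met the lid at 145 mm with 8 N. The last depth check gave a lid angle of 0.001 rad.
- **Hasp:** I swung it over and pressed it with the tool leaned outwards until it stopped moving, at about 13 N. The last depth check found the leaf vertical to within 0.3 mm over its length. The wrist picture shows the staple through the slot.
- **Bystanders:** The mug, radio and sanitiser bottle look undisturbed in the last pictures. I did not re-measure their positions. The gripper was clear of everything when I handed in.
- **What went wrong:** During the hasp swing the leaf's tip bore against the gripper's finger linkage with about 8 N. I raised the tool and carried on. One angle check on the hasp gave a meaningless value because the gripper was in view, so I judged that step from a picture instead.

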